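# Re-seat the filter funnels to suit the samples

### The job

The three steel funnels are on the wrong heads of the vacuum manifold for the water samples standing behind them. Rearrange them so that the large funnel stands on the head straight in front of the large sample bottle, the medium funnel in front of the medium bottle and the small funnel in front of the small bottle, using the idle head or a clear patch of bench to park one on the way. Set each one down gently, upright, flat and well centred on its head, ready to be clamped, without tipping a funnel over and without shifting the sample bottles.

Things in the scene. Friction and masses are not known exactly. Their poses are not given: they have to be found in the camera images.
- funnel_large_mid (a point): the large funnel: loose stainless-steel filter funnel, an upright round cup 105 mm tall; straight wall 66 mm in outside diameter from 20 mm up to the rim, above a short cone and a foot flange 58 mm across, 6 mm thick (foot alike on all three); wall 4 mm, open at top and bottom; about 260 g. Point: on its axis, half-way up; z is its axis, up. Starts standing on a filter head
- funnel_medium_mid (a point): the medium funnel: loose stainless-steel filter funnel, an upright round cup 80 mm tall; straight wall 56 mm in outside diameter from 20 mm up to the rim, above a short cone and a foot flange 58 mm across, 6 mm thick (foot alike on all three); wall 4 mm, open at top and bottom; about 180 g. Point: on its axis, half-way up; z is its axis, up. Starts standing on a filter head
- funnel_small_mid (a point): the small funnel: loose stainless-steel filter funnel, an upright round cup 55 mm tall; straight wall 46 mm in outside diameter from 20 mm up to the rim, above a short cone and a foot flange 58 mm across, 6 mm thick (foot alike on all three); wall 4 mm, open at top and bottom; about 120 g. Point: on its axis, half-way up; z is its axis, up. Starts standing on a filter head
- head0_top (a point): filter head 0 of four alike (0 to 3 from the robot's left to right), 130 mm apart in a row on a steel manifold tube; fixed flat steel flange 72 mm across with gasket and pale disc, blue valve lever below on the robot's side. Point: centre of its flat top, 92 mm above the bench; y along the row to the left, x level, back to the bottle behind it. Funnels stand on it freely
- head1_top (a point): filter head 1 of four alike (0 to 3 from the robot's left to right), 130 mm apart in a row on a steel manifold tube; fixed flat steel flange 72 mm across with gasket and pale disc, blue valve lever below on the robot's side. Point: centre of its flat top, 92 mm above the bench; y along the row to the left, x level, back to the bottle behind it. Funnels stand on it freely
- head2_top (a point): filter head 2 of four alike (0 to 3 from the robot's left to right), 130 mm apart in a row on a steel manifold tube; fixed flat steel flange 72 mm across with gasket and pale disc, blue valve lever below on the robot's side. Point: centre of its flat top, 92 mm above the bench; y along the row to the left, x level, back to the bottle behind it. Funnels stand on it freely
- head3_top (a point): filter head 3 of four alike (0 to 3 from the robot's left to right), 130 mm apart in a row on a steel manifold tube; fixed flat steel flange 72 mm across with gasket and pale disc, blue valve lever below on the robot's side. Point: centre of its flat top, 92 mm above the bench; y along the row to the left, x level, back to the bottle behind it. Funnels stand on it freely
- sample_large_mid (a point): the large sample bottle: closed white round bottle, 92 mm in diameter, 205 mm tall, full, loose, standing on the bench about 145 mm straight behind (beyond) a filter head. Point: on its axis, half-way up. Not to be moved. (Behind the fourth, idle head stands a wash bottle with bent spout, 66 mm in diameter, 195 mm tall)
- sample_medium_mid (a point): the medium sample bottle: closed white round bottle, 74 mm in diameter, 160 mm tall, full, loose, standing on the bench about 145 mm straight behind (beyond) a filter head. Point: on its axis, half-way up. Not to be moved. (Behind the fourth, idle head stands a wash bottle with bent spout, 66 mm in diameter, 195 mm tall)
- sample_small_mid (a point): the small sample bottle: closed white round bottle, 58 mm in diameter, 120 mm tall, full, loose, standing on the bench about 145 mm straight behind (beyond) a filter head. Point: on its axis, half-way up. Not to be moved. (Behind the fourth, idle head stands a wash bottle with bent spout, 66 mm in diameter, 195 mm tall)
There are look-alikes about, which are no part of the job. What is shaped like the part that bears funnel_medium_mid but orange or purple is not meant.

How it is judged:
By the outcome, as a careful person would: the job done as asked, in the order asked, and still so for the second after the job is handed in, with the robot touching nothing.
It also fails if it takes over 99 s, if anything falls off the work surface, if the arm or the gripper's body presses on something with over 40 N, if the wrist force passes 120 N, or if a joint passes its speed limit or range.

### The arm

A 6-joint arm with a two-finger parallel gripper is mounted at the origin on the work surface. World frame = base frame: x ahead of the robot, y to its left, z up, the work surface at z = 0. Lengths are in m, angles in rad, forces in N, time in s.
With the tool pointing down it reaches from about 0.35 to 0.875 m from the base axis. Payload 15.5 kg.
Tool frame: the origin (TCP) lies on the centre line of the jaws, within the pads' length; the fingertips stand 19 mm ahead of it and the grasp point (between the pads) is the TCP; z points along the fingers, y is the line along which they close (so a half turn about z gives the same grasp; the last joint's range is limited). The gripper opens to 85 mm and grips with 20 to 120 N. Pads are 22 mm wide; open, the fingers measure 114 mm over their backs; the gripper's body (76 mm by 85 mm) begins 54 mm behind the grasp point. The pads swing forward as they close: fully open they stand 13 mm farther back than shut.
Start: joints at [1.054, 0.494, 1.345, -0, 1.302, -0.096], TCP at [0.256, 0.57, 0.25] pointing down, gripper open.
Joint ranges: [-2.91, 2.91], [-0.82, 2.16], [0.22, 2.67], [-1.22, 4.37], [0.12, 2.79], [-3.08, 3.08]. Speed limits (rad/s): [1.89, 1.89, 2.57, 3.01, 3.01, 3.01].

### API

Orientations are given as a rotation vector (axis times angle).
In Python, from rig import observe, capture, sign_off gives the robot as it stands.
- The arm moves only by the tool play_rows, never from a script. Its argument "rows" is one flat list of numbers, 7 for each row, row after row: the shift along the tool's x, y, z in mm, then the turn, a rotation vector about the tool's x, y, z in degrees, then the opening, from 0 (shut) to 1 (fully open). In form: [x, y, z, wx, wy, wz, gripper, x, y, z, wx, wy, wz, gripper, ...]. A call has 1 to 5 rows; each row shifts and turns the commanded pose from where the row before left it, along the tool's axes as they then stand; what a row does not reach is not made up. A row lasts 1/8 s, in which the tool goes at most 62.5 mm and 10.7 degrees, less where a joint would pass 70% of its speed; a pose out of reach is approached as far as the arm can. A call with a gripper value outside its range is refused whole. The fingers move at their own pace and stop on an object; "newtons" is the grip in N (left out, the last holds). Time passes only in rows, so rows that do not move let the fingers close. It gives the time, the measured TCP pose, the force, the opening and the grip force at its end, in the units of the state.
- observe(): the state, without advancing time (a new reading comes with each control period).
- capture(name): name is "scene" or "top"; returns a dict with "frame" (384x512x3 uint8, red, green, blue), "range_z" (384x512 float32, m along the optical axis (not along the pixel's ray), 0 where there is no reading), "intrinsics" (3x3 intrinsics, pixels), "dist_coeffs" ([k1, k2, p1, p2, k3] as OpenCV has them; the pictures are not rectified), "rvec" (rotation vector, rad) and "tvec" (3), from world to camera coordinates, as OpenCV has them. Camera axes: x right, y down, z forward; pixel columns grow to the right and rows downward; lengths in m; the calibration is good to about 2 mm. A picture is of the moment at which its call begins.
- sign_off(): hands the job in; it is judged then, once.
The state is a dict: "clock": time; "joints": joint angles; "joint_velocities": joint speeds; "joint_efforts": joint torques, N m; "position": TCP position; "ee_rot": TCP orientation; "ft_force": force on the tool from outside, world axes, zero at the start; "torque": the same for the moment, N m; "width": finger opening in m; "gripper_force": force on a finger pad.
Only numpy, scipy, OpenCV 4.12 (cv2) and the standard library are available. Lean on these libraries where they do the work, as an engineer would, in place of code of your own. Each camera call takes 0.05 s, during which the arm holds its last target. There are 200 camera calls.

## Working session

There is one attempt and no reset: what is moved stays moved. The work goes in short steps, Python scripts to look and compute and a tool call to move; the robot and the scene stay as the last step left them, time stands still between calls to the robot, and variables do not carry over. Pictures are saved under pics/ and viewed, at most 14 in all, crops included, and the job is handed in when it is done.

Besides the shell and the picture viewer there is one more tool, called after "Emit:" as name(argument=value, ...) on one line, values as JSON. play_rows: Moves the arm, as the interface text tells. Its arguments: {"type":"object","properties":{"rows":{"type":"array"},"newtons":{"type":"number"}},"required":["rows"]}

```bash
mkdir -p pics; python3 - <<'E'
from rig import observe,capture
import cv2,numpy as np
for n in("scene","top"):
    c=capture(n);cv2.imwrite(f"pics/{n}0.png",c["frame"][:,:,::-1]);np.savez(f"{n}0.npz",**c)
    R=cv2.Rodrigues(np.array(c["rvec"]))[0];print(n,-R.T@np.array(c["tvec"]).ravel(),R[2],c["intrinsics"],c["dist_coeffs"])
s=observe();print(s)
E
```

```text
scene [1.55204339 0.12119998 0.74804294] [-0.83423552 -0.06294481 -0.54780384] [[445.77328242   0.         259.91830155]
 [  0.         445.77328242 190.18202974]
 [  0.           0.           1.        ]] [-0.17947203  0.          0.          0.          0.        ]
top [0.54852508 0.08013294 0.88049344] [ 5.95234671e-02 -7.03942432e-04 -9.98226658e-01] [[373.04732726   0.         260.8925465 ]
 [  0.         373.04732726 190.68564295]
 [  0.           0.           1.        ]] [0.00011889 0.         0.         0.         0.        ]
{'clock': 0.1, 'joints': array([ 1.05346235e+00,  4.94146194e-01,  1.34607365e+00,  1.85971821e-05,
        1.30255628e+00, -9.55163595e-02]), 'joint_velocities': array([-0.00141482, -0.00119357, -0.00289481, -0.00044363, -0.00035373,
        0.00067004]), 'joint_efforts': array([ 1.19836037e-03, -8.83591533e+01, -3.84563577e+01, -2.66005836e-04,
        5.39655521e-03, -9.15178725e-05]), 'position': array([0.25572776, 0.56993365, 0.24974274]), 'ee_rot': array([-6.57617376e-01, -3.07161038e+00,  1.76368277e-03]), 'ft_force': array([ 0.48847432, -0.15024357,  1.00793814]), 'torque': array([ 0.00411152, -0.00024637,  0.01603405]), 'gripper_force': 0.0, 'width': 0.08534583497353093}
```

View pics/scene0.png

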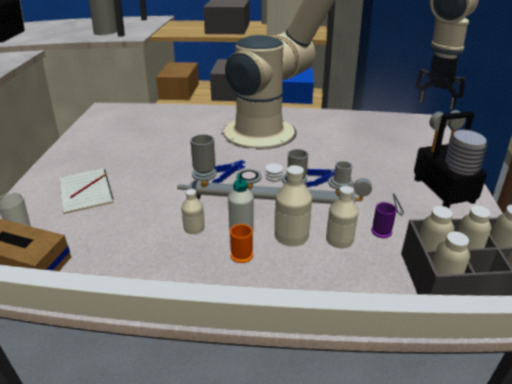

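View pics/top0.png

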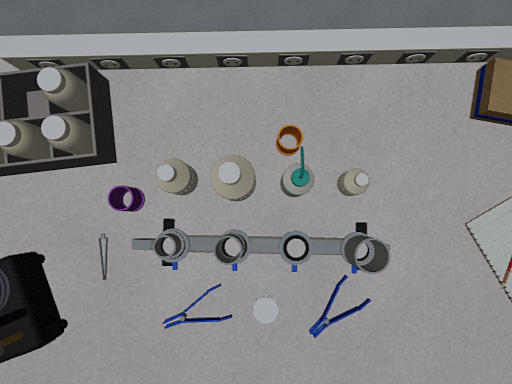

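The top view shows the heads at (172,245), (232,247), (296,247) and (362,250), numbered 0 to 3. They carry the small funnel, the medium funnel, nothing (idle, wash bottle with teal spout behind) and the large funnel. Behind them stand the medium bottle (175,175), the large bottle (232,175), the wash bottle and the small bottle (355,181).

Medium-funnel candidates are steel at (232,247), orange at (289,139) and purple at (126,198). The steel one on head 1 fits.

Plan: small 0→2, medium 1→0, large 3→1, small 2→3.

```bash
cat > h.py <<'E'
import numpy as np,cv2
from scipy.optimize import least_squares
def cloud(c):
    d=np.asarray(c["range_z"]);h,w=d.shape;u,v=np.meshgrid(np.arange(w),np.arange(h))
    p=cv2.undistortPoints(np.stack([u,v],-1).reshape(-1,1,2).astype(float),c["intrinsics"],c["dist_coeffs"]).reshape(h,w,2)
    P=np.dstack([p*d[...,None],d]);R=cv2.Rodrigues(np.asarray(c["rvec"]))[0]
    W=(P-np.asarray(c["tvec"]).ravel())@R;W[d==0]=np.nan;return W
def circ(W,x,y,z0,z1,r,win=.055):
    """fit outer circle of known radius to points of height z0..z1 near x,y (outermost points per angle)"""
    q=W.reshape(-1,3);q=q[(q[:,2]>z0)&(q[:,2]<z1)&(np.hypot(q[:,0]-x,q[:,1]-y)<win)]
    if len(q)<8:return None
    f=least_squares(lambda a:np.hypot(q[:,0]-a[0],q[:,1]-a[1])-r,[x,y],loss="soft_l1",f_scale=.002)
    return f.x.round(4),len(q),np.median(q[:,2]).round(4),np.sqrt(np.mean(f.fun**2)).round(4)
E
python3 - <<'E'
from h import *
c=dict(np.load("top0.npz"));W=cloud(c)
for n,(u,v) in dict(h0=(172,245),h1=(232,247),h2=(296,247),h3=(362,250),bM=(167,172),bL=(229,172),wash=(300,177),bS=(361,180)).items(): print(n,W[v,u].round(3))
for n,(u,v),zr,r in [("S",(172,245),.147,.021),("M",(232,247),.172,.026),("L",(370,254),.197,.031)]:
    x,y=W[v,u][:2];x,y=(x,y)
    # rim: mean wall radius
    print(n,circ(W,x,y,zr-.006,zr+.006,r))
for u,v,n in((172,245,0),(232,247,1),(296,247,2),(362,250,3)):
    print("head",n,circ(W,*W[v,u][:2],.086,.098,.03 if n==2 else .033))
q=W.reshape(-1,3)
for n,z in(("bM",.160),("bL",.205),("bS",.120)):
    u,v=dict(bM=(167,172),bL=(229,172),bS=(361,180))[n];x,y=W[v,u][:2]
    m=(abs(q[:,2]-z)<.006)&(np.hypot(q[:,0]-x,q[:,1]-y)<.04);print(n,np.nanmean(q[m],0).round(3),m.sum(),(np.ptp(q[m],0)).round(3))
m=(abs(q[:,2]-.092)<.004)&(abs(q[:,0]-W[247,296][0])<.045)&(abs(q[:,1]-W[247,296][1])<.045)
print("h2 bbox",q[m].min(0),q[m].max(0))
b=c["frame"][200:290,130:420,::-1];cv2.imwrite("pics/crop.png",cv2.resize(b,None,fx=2.7,fy=2.7,interpolation=2))
E
```

```text
h0 [0.485 0.269 0.091]
h1 [0.478 0.142 0.093]
h2 [0.476 0.008 0.093]
h3 [ 0.467 -0.129  0.095]
bM [0.631 0.261 0.16 ]
bL [0.624 0.137 0.205]
wash [0.615 0.005 0.176]
bS [ 0.612 -0.126  0.12 ]
S (array([0.4877, 0.2713]), 155, np.float64(0.1465), np.float64(0.0012))
M (array([0.481 , 0.1453]), 201, np.float64(0.1717), np.float64(0.0013))
L (array([ 0.468 , -0.1187]), 269, np.float64(0.1966), np.float64(0.0013))
head 0 (array([0.4866, 0.2687]), 548, np.float64(0.0924), np.float64(0.0121))
head 1 (array([0.4933, 0.1283]), 557, np.float64(0.0923), np.float64(0.0122))
head 2 (array([0.4753, 0.0099]), 913, np.float64(0.0924), np.float64(0.0105))
head 3 (array([ 0.4747, -0.106 ]), 337, np.float64(0.0924), np.float64(0.0095))
bM [0.631 0.265 0.16 ] 235 [0.032 0.032 0.01 ]
bL [0.623 0.138 0.205] 384 [0.039 0.039 0.009]
bS [ 0.614 -0.125  0.12 ] 140 [0.025 0.025 0.009]
h2 bbox [ 0.4400807  -0.02564935  0.08840106] [0.50938824 0.04400756 0.09597226]
```

View pics/crop.png

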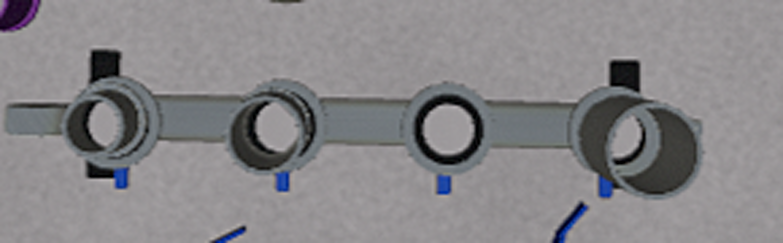

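The crop confirms it: the plain steel medium funnel is on head 1, at crop (272,130). The funnels sit slightly off centre. Next I'll fit the four heads jointly.

```bash
python3 - <<'E'
from h import *
from scipy.optimize import minimize
c=dict(np.load("top0.npz"));W=cloud(c);q=W.reshape(-1,3);q=q[abs(q[:,2]-.0924)<.003]
def H(p):
    i=np.arange(4)-2;return np.c_[p[0]-i*.13*np.sin(p[2]),p[1]-i*.13*np.cos(p[2])]
def cost(p,r=.036):
    d=np.min([np.hypot(*(q[:,:2]-h).T) for h in H(p)],0);d=d[d<.055]
    return np.sum(np.clip(d-r,0,.006))*1e3
s=min((minimize(cost,[.4747,.0092,t],method="Nelder-Mead",options=dict(initial_simplex=[[.4747,.0092,t],[.477,.0092,t],[.4747,.012,t],[.4747,.0092,t+.02]])) for t in(-.06,-.043,.03,.043)),key=lambda s:s.fun)
print(s.x,s.fun,H(s.x).round(4))
for r in(.0355,.035,.034):
    s=minimize(lambda p:cost(p,r),s.x,method="Nelder-Mead");print(r,s.fun,s.x,H(s.x).round(4).tolist())
E
```

```text
[0.47526956 0.01028644 0.03852928] 135.83148902476387 [[ 0.4853  0.2701]
 [ 0.4803  0.1402]
 [ 0.4753  0.0103]
 [ 0.4703 -0.1196]]
0.0355 151.85364809042014 [0.47530148 0.00994092 0.03829818] [[0.4853, 0.2698], [0.4803, 0.1398], [0.4753, 0.0099], [0.4703, -0.12]]
0.035 196.56681485872255 [0.47533795 0.00972906 0.03794914] [[0.4852, 0.2695], [0.4803, 0.1396], [0.4753, 0.0097], [0.4704, -0.1202]]
0.034 379.11941955908605 [0.47575255 0.0096898  0.03685123] [[0.4853, 0.2695], [0.4805, 0.1396], [0.4758, 0.0097], [0.471, -0.1202]]
```

```bash
cat > go.py <<'E'
import sys;from rig import observe
import numpy as np;from scipy.spatial.transform import Rotation as Ro
yaw=np.array([[-.99926,.0385,0],[.0385,.99926,0],[0,0,-1]]).T
s=observe();R=Ro.from_rotvec(s["ee_rot"]).as_matrix()
for i in range(1,len(sys.argv),3):
    t=np.array(list(map(float,sys.argv[i:i+3])))
    print("to",t,"aligned-frame mm",(1e3*yaw.T@(t-s["position"])).round(1),"curr-frame",(1e3*R.T@(t-s["position"])).round(1))
print("turn deg",np.degrees(Ro.from_matrix(R.T@yaw).as_rotvec()).round(2),"pos",s["position"].round(4),"F",s["ft_force"].round(1),"w",round(s["width"],4),s["gripper_force"],"t",s["clock"])
E
python3 go.py .4877 .2713 .25; python3 - <<'E'
from h import *
W=cloud(dict(np.load("top0.npz")));q=W.reshape(-1,3)
m=(q[:,0]<.48)&(q[:,1]>.33)&(q[:,2]>.05);print(q[m].min(0),q[m].max(0),np.histogram(q[m][:,2],8))
E
```

```text
to [0.4877 0.2713 0.25  ] aligned-frame mm [-243.3 -289.5   -0.3] curr-frame [-3.339e+02 -1.775e+02 -1.000e-01]
turn deg [-7.000e-02 -2.000e-02 -2.196e+01] pos [0.2557 0.5699 0.2497] F [ 0.5 -0.2  1. ] w 0.0853 0.0 t 0.1
[0.25575041 0.3309681  0.0500022 ] [0.47892557 0.62101516 0.21577208] (array([ 554,  589, 1069, 1888,  250,  134,   58,   35]), array([0.0500022 , 0.07072343, 0.09144467, 0.11216591, 0.13288714,
       0.15360838, 0.17432961, 0.19505085, 0.21577208]))
```

Emit:
play_rows(rows=[0,0,-25,0,0,-7.3,1,0,0,-25,0,0,-7.3,1,0,0,-10,0,0,-7.3,1,-10,-12,0,0,0,0,1,-25,-30,0,0,0,0,1])

```text
clock: 0.72
position: [0.2892, 0.5261, 0.3092]
ee_rot: [-0.065, -3.14, 0.002]
ft_force: [0.7, 0.3, 0.0]
width: 0.0853
gripper_force: 0.0
```

Emit:
play_rows(rows=[-30,-36,0,0,0,0,1,-30,-36,0,0,0,0,1,-30,-36,0,0,0,0,1,-30,-36,0,0,0,0,1,-30,-36,0,0,0,0,1])

```text
clock: 1.35
position: [0.4325, 0.3386, 0.3094]
ee_rot: [-0.069, -3.14, 0.001]
ft_force: [0.1, -0.0, -0.3]
width: 0.085
gripper_force: 0.0
```

Emit:
play_rows(rows=[-25,-30,15,0,0,0,1,-20,-22,25,0,0,0,1,-10,-12,20,0,0,0,1,-3,-3,10,0,0,0,1,0,0,0,0,0,0,1])

```text
clock: 1.98
position: [0.4867, 0.2714, 0.2396]
ee_rot: [-0.065, -3.139, 0.001]
ft_force: [0.6, 0.2, 0.6]
width: 0.0855
gripper_force: 0.0
```

```bash
python3 go.py .4877 .2713 .132
```

```text
to [0.4877 0.2713 0.132 ] aligned-frame mm [-1.000e+00 -1.000e-01  1.076e+02] curr-frame [ -1.1  -0.  107.6]
turn deg [-0.04 -0.09 -0.17] pos [0.4867 0.2714 0.2396] F [0.6 0.2 0.6] w 0.0855 0.0 t 1.975
```

Emit:
play_rows(rows=[-1,0,25,0,0,0,1,0,0,25,0,0,0,1,0,0,25,0,0,0,1,0,0,20,0,0,0,1,0,0,12,0,0,0,1], newtons=25)

```text
clock: 2.6
position: [0.4879, 0.2724, 0.1331]
ee_rot: [0.062, 3.141, 0.0]
ft_force: [-0.6, -0.5, -0.3]
width: 0.0852
gripper_force: 0.0
```

Emit:
play_rows(rows=[0,0,0,0,0,0,0.7,0,0,0,0,0,0,0.62,0,0,0,0,0,0,0.58,0,0,0,0,0,0,0.54,0,0,0,0,0,0,0.5])

```text
clock: 3.22
position: [0.4886, 0.272, 0.1342]
ee_rot: [0.062, 3.14, 0.001]
ft_force: [-2.6, -0.5, 8.8]
width: 0.0459
gripper_force: 24.3
```

Emit:
play_rows(rows=[0,0,0,0,0,0,0.4,0,0,0,0,0,0,0.4,0,0,0,0,0,0,0.4,0,0,0,0,0,0,0.4,0,0,0,0,0,0,0.4])

```text
clock: 3.85
position: [0.4886, 0.272, 0.1341]
ee_rot: [0.062, 3.14, 0.001]
ft_force: [-1.6, 0.4, 8.3]
width: 0.046
gripper_force: 24.3
```

```bash
python3 go.py .4753 .0099 .134; cat > look.py <<'E'
import sys;from h import *;from rig import capture
# args: x y zrim midwall-radius
c=capture("top");W=cloud(c);a=list(map(float,sys.argv[1:]))
for i in range(0,len(a),4):
    x,y,z,r=a[i:i+4];print(circ(W,x,y,z-.006,z+.006,r,r+.012))
E
python3 look.py .4877 .2713 .147 .021
```

```text
to [0.4753 0.0099 0.134 ] aligned-frame mm [ 3.200e+00 -2.624e+02  1.000e-01] curr-frame [   2.9 -262.4   -0. ]
turn deg [ 0.04  0.07 -0.07] pos [0.4886 0.272  0.1341] F [-1.6  0.4  8.3] w 0.046 24.284093230962753 t 3.85
(array([0.4877, 0.2721]), 19, np.float64(0.1462), np.float64(0.0012))
```

Emit:
play_rows(rows=[0,0,-5,0,0,0,0.4,0,0,-20,0,0,0,0.4,0,0,-25,0,0,0,0.4,0,0,-25,0,0,0,0.4,0,0,-25,0,0,0,0.4])

```text
clock: 4.53
position: [0.4881, 0.2717, 0.2344]
ee_rot: [0.062, 3.141, 0.0]
ft_force: [-0.2, -0.1, -1.1]
width: 0.0459
gripper_force: 26.1
```

Emit:
play_rows(rows=[0,-10,-5,0,0,0,0.4,0,-25,0,0,0,0,0.4,0,-30,0,0,0,0,0.4,0,-30,0,0,0,0,0.4,0,-30,0,0,0,0,0.4])

```text
clock: 5.15
position: [0.4826, 0.1453, 0.2375]
ee_rot: [-0.062, -3.14, 0.001]
ft_force: [0.0, -0.2, -0.7]
width: 0.0457
gripper_force: 26.1
```

Emit:
play_rows(rows=[1,-35,0,0,0,0,0.4,2,-35,0,0,0,0,0.4,0,-30,0,0,0,0,0.4,0,-25,0,0,0,0,0.4,0,-12,0,0,0,0,0.4])

```text
clock: 5.78
position: [0.4742, 0.0088, 0.2377]
ee_rot: [-0.064, -3.14, 0.0]
ft_force: [-0.2, -0.3, -1.5]
width: 0.046
gripper_force: 26.1
```

Emit:
play_rows(rows=[0,0,20,0,0,0,0.4,0,0,25,0,0,0,0.4,0,0,20,0,0,0,0.4,0,0,15,0,0,0,0.4,0,0,0,0,0,0,0.4])

```text
clock: 6.4
position: [0.474, 0.0103, 0.1573]
ee_rot: [-0.062, -3.138, -0.0]
ft_force: [0.1, -0.8, -0.2]
width: 0.0455
gripper_force: 26.1
```

```bash
python3 go.py .4753 .0099 .134; python3 look.py .4753 .0099 .172 .021 
```

```text
to [0.4753 0.0099 0.134 ] aligned-frame mm [-1.3 -0.4 23.3] curr-frame [-1.4 -0.4 23.3]
turn deg [ 0.01 -0.15 -0.05] pos [0.474  0.0103 0.1573] F [ 0.1 -0.8 -0.2] w 0.0455 26.081561744213104 t 6.4
None
```

Emit:
play_rows(rows=[-2,0,10,0,0,0,0.4,0,0,7,0,0,0,0.4,0,0,3,0,0,0,0.4,0,0,1.5,0,0,0,0.4,0,0,0,0,0,0,0.4])

```text
clock: 7.08
position: [0.4769, 0.01, 0.1368]
ee_rot: [0.062, 3.141, 0.0]
ft_force: [0.0, -0.5, -1.7]
width: 0.0457
gripper_force: 26.1
```

Emit:
play_rows(rows=[0,0,0.8,0,0,0,0.4,0,0,0.7,0,0,0,0.4,0,0,0.5,0,0,0,0.4,0,0,0,0,0,0,0.4])

```text
clock: 7.58
position: [0.4769, 0.0101, 0.1348]
ee_rot: [-0.062, -3.141, -0.0]
ft_force: [0.3, -0.4, -1.0]
width: 0.0457
gripper_force: 26.1
```

```bash
python3 go.py .4753 .0099 .134; python3 look.py .4753 .0099 .147 .021 
```

```text
to [0.4753 0.0099 0.134 ] aligned-frame mm [ 1.5 -0.2  0.8] curr-frame [ 1.5 -0.2  0.8]
turn deg [ 0.   -0.   -0.06] pos [0.4769 0.0101 0.1348] F [ 0.3 -0.4 -1. ] w 0.0457 26.099819540977478 t 7.575
None
```

Emit:
play_rows(rows=[0,0,0.5,0,0,0,0.4,0,0,0.5,0,0,0,0.4,0,0,0.3,0,0,0,0.4,0,0,0,0,0,0,0.4])

```text
clock: 8.12
position: [0.4769, 0.01, 0.1341]
ee_rot: [0.062, 3.14, -0.0]
ft_force: [-5.3, 0.5, 16.4]
width: 0.046
gripper_force: 27.4
```

Emit:
play_rows(rows=[0,0,-0.5,0,0,0,0.4,0,0,0,0,0,0,0.6,0,0,0,0,0,0,0.7,0,0,0,0,0,0,1,0,0,0,0,0,0,1])

```text
clock: 8.75
position: [0.4769, 0.01, 0.1339]
ee_rot: [-0.062, -3.141, -0.0]
ft_force: [0.3, 0.7, -0.3]
width: 0.0856
gripper_force: 0.0
```

Emit:
play_rows(rows=[0,0,-10,0,0,0,1,0,0,-25,0,0,0,1,0,0,-30,0,0,0,1,0,25,-30,0,0,0,1,0,30,-15,0,0,0,1])

```text
clock: 9.38
position: [0.4796, 0.0654, 0.2463]
ee_rot: [0.064, 3.138, 0.0]
ft_force: [-0.4, 0.7, -0.7]
width: 0.0853
gripper_force: 0.0
```

Emit:
play_rows(rows=[0,30,0,0,0,0,1,0,25,0,0,0,0,1,0,15,0,0,0,0,1,0,10,0,0,0,0,1,0,0,0,0,0,0,1])

```text
clock: 10.0
position: [0.4822, 0.145, 0.244]
ee_rot: [-0.061, -3.141, 0.0]
ft_force: [-0.6, -0.6, 0.3]
width: 0.0849
gripper_force: 0.0
```

```bash
python3 go.py .481 .1453 .152; python3 look.py .4753 .0099 .147 .021 .481 .1453 .172 .026
```

```text
to [0.481  0.1453 0.152 ] aligned-frame mm [ 1.2  0.2 92. ] curr-frame [ 1.2  0.3 92. ]
turn deg [-0.01 -0.   -0.04] pos [0.4822 0.145  0.244 ] F [-0.6 -0.6  0.3] w 0.0849 0.0 t 10.0
(array([0.4762, 0.0112]), 154, np.float64(0.1468), np.float64(0.0012))
None
```

Emit:
play_rows(rows=[0.5,0,25,0,0,0,1,0,0,25,0,0,0,1,0,0,20,0,0,0,1,0,0,15,0,0,0,1,0,0,7,0,0,0,1])

```text
clock: 10.68
position: [0.4815, 0.1442, 0.1513]
ee_rot: [-0.063, -3.14, 0.001]
ft_force: [-0.5, -0.0, 0.3]
width: 0.0856
gripper_force: 0.0
```

Emit:
play_rows(rows=[0,0,0,0,0,0,0.8,0,0,0,0,0,0,0.72,0,0,0,0,0,0,0.68,0,0,0,0,0,0,0.64,0,0,0,0,0,0,0.6])

```text
clock: 11.3
position: [0.482, 0.1449, 0.1526]
ee_rot: [0.062, 3.14, 0.0]
ft_force: [-1.3, -1.6, 6.5]
width: 0.0567
gripper_force: 25.1
```

Emit:
play_rows(rows=[0,0,0,0,0,0,0.5,0,0,0,0,0,0,0.5,0,0,0,0,0,0,0.5,0,0,0,0,0,0,0.5,0,0,0,0,0,0,0.5])

```text
clock: 11.92
position: [0.482, 0.1449, 0.1526]
ee_rot: [0.062, 3.14, 0.0]
ft_force: [-1.0, -1.4, 6.6]
width: 0.0564
gripper_force: 25.1
```

```bash
python3 go.py .486 .2692 .152; python3 look.py .481 .1453 .172 .026
```

```text
to [0.486  0.2692 0.152 ] aligned-frame mm [  0.8 124.3   0.6] curr-frame [  0.9 124.3   0.6]
turn deg [ 0.    0.06 -0.06] pos [0.482  0.1449 0.1526] F [-1.  -1.4  6.6] w 0.0564 25.094219595193863 t 11.925
None
```

Emit:
play_rows(rows=[0,0,-5,0,0,0,0.5,0,0,-15,0,0,0,0.5,0,0,-15,0,0,0,0.5,0,15,0,0,0,0,0.5,0,25,0,0,0,0,0.5])

```text
clock: 12.6
position: [0.4833, 0.1857, 0.1868]
ee_rot: [0.064, 3.141, 0.0]
ft_force: [-0.1, 0.3, -3.0]
width: 0.0566
gripper_force: 27.2
```

Emit:
play_rows(rows=[0,28,0,0,0,0,0.5,0,28,0,0,0,0,0.5,0,18,0,0,0,0,0.5,0,10,0,0,0,0,0.5,0,0,0,0,0,0,0.5])

```text
clock: 13.22
position: [0.4865, 0.2691, 0.1868]
ee_rot: [-0.061, -3.141, 0.0]
ft_force: [0.6, -0.6, -1.5]
width: 0.0562
gripper_force: 27.2
```

Emit:
play_rows(rows=[0,0,10,0,0,0,0.5,0,0,10,0,0,0,0.5,0,0,5,0,0,0,0.5,0,0,0,0,0,0,0.5,0,0,0,0,0,0,0.5])

```text
clock: 13.85
position: [0.4868, 0.2688, 0.1621]
ee_rot: [0.062, 3.141, 0.0]
ft_force: [0.4, -0.7, -1.3]
width: 0.0564
gripper_force: 27.2
```

```bash
python3 go.py .486 .2692 .1526; python3 - <<'E'
from h import *;from rig import capture
for n in("top","scene"):
    c=capture(n);np.savez(f"{n}1.npz",**c)
    q=cloud(c).reshape(-1,3)
    # straight-wall outer side points and foot points
    for z0,z1,r in((.13,.19,.028),(.118,.135,.028)):
        m=(q[:,2]>z0)&(q[:,2]<z1)&(np.hypot(q[:,0]-.4855,q[:,1]-.2697)<.033);p=q[m]
        if len(p)>15:
            f=least_squares(lambda a:np.hypot(p[:,0]-a[0],p[:,1]-a[1])-r,[.4855,.2697],loss="soft_l1",f_scale=.001);print(n,z0,len(p),f.x.round(4),np.median(abs(f.fun)).round(4))
c=dict(np.load("scene1.npz"));cv2.imwrite("pics/s1.png",cv2.resize(c["frame"][120:260,170:380,::-1],None,fx=3.5,fy=3.5,interpolation=2))
E
```

```text
to [0.486  0.2692 0.1526] aligned-frame mm [0.8 0.3 9.5] curr-frame [0.8 0.3 9.5]
turn deg [ 0.01  0.01 -0.07] pos [0.4868 0.2688 0.1621] F [ 0.4 -0.7 -1.3] w 0.0564 27.20230221748352 t 13.85
top 0.13 111 [0.4848 0.2699] 0.0004
top 0.118 19 [0.4849 0.2696] 0.0002
scene 0.13 515 [0.4873 0.2677] 0.0016
scene 0.118 109 [0.486  0.2674] 0.0009
```

View pics/s1.png

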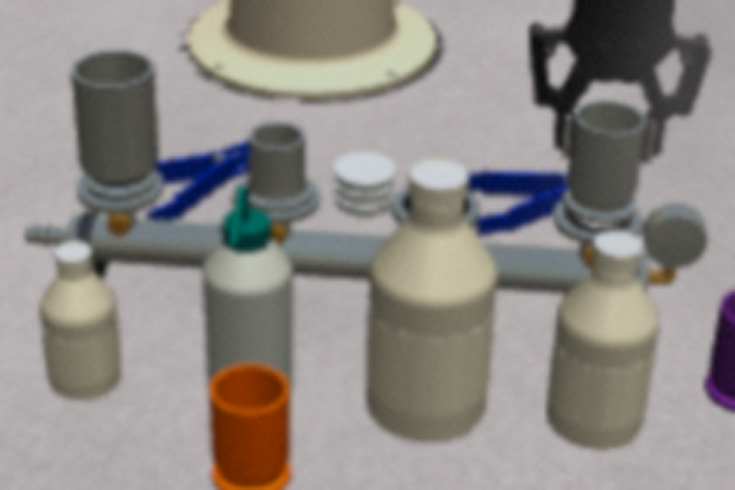

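The crop shows the medium funnel held upright just above head 0, at crop (605,170), with the small one parked on head 2 at (278,165). It is centred within 1 mm, so I'll lower it.

Emit:
play_rows(rows=[0,0,5,0,0,0,0.5,0,0,2.5,0,0,0,0.5,0,0,0.5,0,0,0,0.5,0,0,0.5,0,0,0,0.5,0,0,0,0,0,0,0.5])

```text
clock: 14.58
position: [0.4866, 0.2689, 0.1535]
ee_rot: [0.062, 3.141, -0.0]
ft_force: [-0.0, 0.0, -1.3]
width: 0.0563
gripper_force: 27.2
```

Emit:
play_rows(rows=[0,0,0.3,0,0,0,0.5,0,0,0.3,0,0,0,0.5,0,0,0,0,0,0,0.5])

```text
clock: 14.95
position: [0.4866, 0.2688, 0.1529]
ee_rot: [-0.062, -3.141, 0.0]
ft_force: [0.3, 0.7, -2.4]
width: 0.0566
gripper_force: 27.2
```

Emit:
play_rows(rows=[0,0,0.3,0,0,0,0.5,0,0,0.2,0,0,0,0.5,0,0,0,0,0,0,0.5])

```text
clock: 15.32
position: [0.4867, 0.2689, 0.1527]
ee_rot: [0.062, 3.141, 0.0]
ft_force: [-1.3, -0.4, 6.0]
width: 0.0563
gripper_force: 27.7
```

Emit:
play_rows(rows=[0,0,0,0,0,0,0.7,0,0,0,0,0,0,0.8,0,0,0,0,0,0,1,0,0,0,0,0,0,1,0,0,-15,0,0,0,1])

```text
clock: 15.95
position: [0.4861, 0.2686, 0.1672]
ee_rot: [-0.062, -3.139, 0.001]
ft_force: [-0.8, 0.4, 0.3]
width: 0.0854
gripper_force: 0.0
```

Emit:
play_rows(rows=[0,0,-30,0,0,0,1,0,-10,-35,0,0,0,1,0,-25,-25,0,0,0,1,0,-35,0,0,0,0,1,0,-40,0,0,0,0,1])

```text
clock: 16.58
position: [0.4824, 0.1582, 0.2588]
ee_rot: [0.061, 3.139, 0.001]
ft_force: [-0.1, 0.1, -0.3]
width: 0.0855
gripper_force: 0.0
```

Emit:
play_rows(rows=[0,-40,0,0,0,0,1,0,-40,0,0,0,0,1,0,-40,0,0,0,0,1,1,-40,0,0,0,0,1,1,-40,0,0,0,0,1])

```text
clock: 17.2
position: [0.4723, -0.0421, 0.2585]
ee_rot: [0.062, 3.14, -0.0]
ft_force: [1.3, 0.3, 0.2]
width: 0.0852
gripper_force: 0.0
```

Emit:
play_rows(rows=[0,-35,0,0,0,0,1,0,-25,0,0,0,0,1,0,-15,0,0,0,0,1,0,-3,0,0,0,0,1,0,0,0,0,0,0,1])

```text
clock: 17.82
position: [0.4693, -0.1183, 0.2575]
ee_rot: [0.062, 3.141, 0.0]
ft_force: [-0.1, 0.5, -0.2]
width: 0.0859
gripper_force: 0.0
```

```bash
python3 go.py .4688 -.1193 .175; python3 look.py .4853 .2697 .172 .026 .468 -.119 .197 .031
```

```text
to [ 0.4688 -0.1193  0.175 ] aligned-frame mm [ 0.4 -1.1 82.5] curr-frame [ 0.4 -1.1 82.5]
turn deg [ 0.01  0.   -0.05] pos [ 0.4693 -0.1183  0.2575] F [-0.1  0.5 -0.2] w 0.0859 0.0 t 17.825
(array([0.4856, 0.2689]), 221, np.float64(0.1713), np.float64(0.0014))
(array([ 0.4675, -0.1185]), 115, np.float64(0.1966), np.float64(0.0012))
```

Medium placed at (.4856,.2689) against head 0 at (.4853,.2697), so within 1 mm. Next the large one.

Emit:
play_rows(rows=[0.5,-1,20,0,0,0,1,0,0,25,0,0,0,1,0,0,20,0,0,0,1,0,0,12,0,0,0,1,0,0,5,0,0,0,1], newtons=30)

```text
clock: 18.5
position: [0.4687, -0.1193, 0.175]
ee_rot: [-0.061, -3.14, -0.0]
ft_force: [0.2, -0.0, -0.1]
width: 0.0854
gripper_force: 0.0
```

Emit:
play_rows(rows=[0,0,0,0,0,0,0.9,0,0,0,0,0,0,0.83,0,0,0,0,0,0,0.79,0,0,0,0,0,0,0.75,0,0,0,0,0,0,0.7])

```text
clock: 19.12
position: [0.4692, -0.1201, 0.1762]
ee_rot: [0.062, 3.14, -0.001]
ft_force: [-1.1, -2.0, 10.2]
width: 0.0666
gripper_force: 30.6
```

Emit:
play_rows(rows=[0,0,0,0,0,0,0.6,0,0,0,0,0,0,0.6,0,0,0,0,0,0,0.6,0,0,0,0,0,0,0.6,0,0,0,0,0,0,0.6])

```text
clock: 19.75
position: [0.4692, -0.1201, 0.1762]
ee_rot: [0.062, 3.139, -0.001]
ft_force: [-1.4, -0.4, 10.9]
width: 0.0665
gripper_force: 30.6
```

```bash
python3 go.py .4811 .1392 .175
```

```text
to [0.4811 0.1392 0.175 ] aligned-frame mm [ -1.9 259.5   1.2] curr-frame [ -1.6 259.5   1. ]
turn deg [-0.04  0.09 -0.07] pos [ 0.4692 -0.1201  0.1762] F [-1.4 -0.4 10.9] w 0.0665 30.554758608341217 t 19.75
```

Emit:
play_rows(rows=[0,0,-5,0,0,0,0.6,0,0,-15,0,0,0,0.6,0,0,-25,0,0,0,0.6,0,0,-25,0,0,0,0.6,0,5,-8,0,0,0,0.6])

```text
clock: 20.38
position: [0.4693, -0.1149, 0.2546]
ee_rot: [0.063, 3.139, -0.001]
ft_force: [0.1, -0.6, -3.4]
width: 0.0667
gripper_force: 34.5
```

Emit:
play_rows(rows=[0,20,0,0,0,0,0.6,0,30,0,0,0,0,0.6,0,30,0,0,0,0,0.6,0,30,0,0,0,0,0.6,0,30,0,0,0,0,0.6])

```text
clock: 21.0
position: [0.4739, 0.0265, 0.2527]
ee_rot: [-0.062, -3.14, -0.0]
ft_force: [0.3, -0.2, -1.7]
width: 0.0668
gripper_force: 34.5
```

Emit:
play_rows(rows=[0,30,0,0,0,0,0.6,0,30,0,0,0,0,0.6,-1.5,28,0,0,0,0,0.6,0,17,0,0,0,0,0.6,0,9,0,0,0,0,0.6])

```text
clock: 21.62
position: [0.4802, 0.1396, 0.253]
ee_rot: [-0.061, -3.14, 0.0]
ft_force: [-0.2, -0.1, -2.6]
width: 0.0666
gripper_force: 34.6
```

Emit:
play_rows(rows=[0,0,15,0,0,0,0.6,0,0,25,0,0,0,0.6,0,0,18,0,0,0,0.6,0,0,7,0,0,0,0.6,0,0,0,0,0,0,0.6])

```text
clock: 22.25
position: [0.4805, 0.1387, 0.1883]
ee_rot: [-0.063, -3.14, 0.0]
ft_force: [-0.6, 0.8, -3.1]
width: 0.0666
gripper_force: 34.6
```

```bash
python3 go.py .4811 .1392 .1762; python3 - <<'E'
from h import *;from rig import capture
for n in("top","scene"):
    q=cloud(capture(n)).reshape(-1,3)
    for z0,z1,r in((.14,.212,.033),):
        m=(q[:,2]>z0)&(q[:,2]<z1)&(np.hypot(q[:,0]-.4803,q[:,1]-.1398)<.038);p=q[m]
        if len(p)>15:
            f=least_squares(lambda a:np.hypot(p[:,0]-a[0],p[:,1]-a[1])-r,[.4803,.1398],loss="soft_l1",f_scale=.001);print(n,z0,len(p),f.x.round(4),np.median(abs(f.fun)).round(4))
E
```

```text
to [0.4811 0.1392 0.1762] aligned-frame mm [-0.6  0.5 12.1] curr-frame [-0.6  0.5 12.1]
turn deg [-0.01 -0.03 -0.08] pos [0.4805 0.1387 0.1883] F [-0.6  0.8 -3.1] w 0.0666 34.57324951887131 t 22.25
scene 0.14 744 [0.4811 0.1363] 0.0016
```

Emit:
play_rows(rows=[-0.5,0.5,6,0,0,0,0.6,0,0,3,0,0,0,0.6,0,0,2,0,0,0,0.6,0,0,0.5,0,0,0,0.6,0,0,0,0,0,0,0.6])

```text
clock: 22.98
position: [0.481, 0.1395, 0.1769]
ee_rot: [-0.062, -3.141, -0.0]
ft_force: [0.4, 0.3, -1.4]
width: 0.0665
gripper_force: 34.6
```

Emit:
play_rows(rows=[0,0,0.3,0,0,0,0.6,0,0,0.3,0,0,0,0.6,0,0,0,0,0,0,0.6])

```text
clock: 23.35
position: [0.481, 0.1395, 0.1763]
ee_rot: [0.062, 3.141, 0.0]
ft_force: [-1.1, 0.0, -1.9]
width: 0.0662
gripper_force: 34.7
```

Emit:
play_rows(rows=[0,0,0.3,0,0,0,0.6,0,0,0,0,0,0,0.6])

```text
clock: 23.6
position: [0.4811, 0.1395, 0.1763]
ee_rot: [0.062, 3.141, 0.0]
ft_force: [-2.0, -0.5, 5.1]
width: 0.0668
gripper_force: 35.2
```

Emit:
play_rows(rows=[0,0,0,0,0,0,0.8,0,0,0,0,0,0,0.9,0,0,0,0,0,0,1,0,0,0,0,0,0,1,0,0,-15,0,0,0,1], newtons=25)

```text
clock: 24.22
position: [0.4804, 0.1394, 0.1904]
ee_rot: [-0.062, -3.139, 0.001]
ft_force: [0.2, 0.6, 0.3]
width: 0.0856
gripper_force: 0.0
```

Emit:
play_rows(rows=[0,0,-30,0,0,0,1,0,0,-25,0,0,0,1,0,-15,0,0,0,0,1,0,-30,0,0,0,0,1,0,-35,0,0,0,0,1])

```text
clock: 24.85
position: [0.4773, 0.0584, 0.2452]
ee_rot: [-0.061, -3.14, 0.0]
ft_force: [0.7, 0.4, 0.1]
width: 0.0857
gripper_force: 0.0
```

Emit:
play_rows(rows=[0,-25,0,0,0,0,1,0,-17,0,0,0,0,1,0,-7,0,0,0,0,1,0,0,0,0,0,0,1,0,0,0,0,0,0,1])

```text
clock: 25.48
position: [0.4759, 0.0112, 0.2459]
ee_rot: [-0.061, -3.141, -0.0]
ft_force: [0.5, -0.3, 0.3]
width: 0.0855
gripper_force: 0.0
```

```bash
python3 go.py .4769 .0105 .133; python3 look.py .4803 .1398 .197 .031
```

```text
to [0.4769 0.0105 0.133 ] aligned-frame mm [ -1.   -0.6 112.9] curr-frame [ -1.   -0.6 112.9]
turn deg [ 0.01 -0.   -0.03] pos [0.4759 0.0112 0.2459] F [ 0.5 -0.3  0.3] w 0.0855 0.0 t 25.475
(array([0.4799, 0.1397]), 251, np.float64(0.1967), np.float64(0.0012))
```

Large placed at (.4799,.1397) against head 1 at (.4803,.1398). Now the small one moves from head 2 to head 3.

Emit:
play_rows(rows=[-1,-0.5,30,0,0,0,1,0,0,30,0,0,0,1,0,0,25,0,0,0,1,0,0,18,0,0,0,1,0,0,9.5,0,0,0,1])

```text
clock: 26.15
position: [0.4766, 0.0105, 0.1327]
ee_rot: [-0.061, -3.14, -0.0]
ft_force: [0.1, 0.1, 0.5]
width: 0.0851
gripper_force: 0.0
```

Emit:
play_rows(rows=[0,0,0,0,0,0,0.7,0,0,0,0,0,0,0.62,0,0,0,0,0,0,0.58,0,0,0,0,0,0,0.54,0,0,0,0,0,0,0.5])

```text
clock: 26.78
position: [0.4772, 0.01, 0.1342]
ee_rot: [0.062, 3.14, -0.0]
ft_force: [-1.0, 0.0, 10.5]
width: 0.0459
gripper_force: 24.1
```

Emit:
play_rows(rows=[0,0,0,0,0,0,0.4,0,0,0,0,0,0,0.4,0,0,0,0,0,0,0.4,0,0,0,0,0,0,0.4,0,0,0,0,0,0,0.4])

```text
clock: 27.4
position: [0.4772, 0.01, 0.1342]
ee_rot: [0.062, 3.14, -0.0]
ft_force: [-1.9, 0.4, 9.7]
width: 0.0463
gripper_force: 24.1
```

```bash
python3 go.py .4711 -.1204 .134
```

```text
to [ 0.4711 -0.1204  0.134 ] aligned-frame mm [   1.1 -130.5    0.2] curr-frame [   1.  -130.5    0.2]
turn deg [-0.01  0.07 -0.06] pos [0.4772 0.01   0.1342] F [-1.9  0.4  9.7] w 0.0463 24.088575392961502 t 27.4
```

Emit:
play_rows(rows=[0,0,-5,0,0,0,0.4,0,0,-15,0,0,0,0.4,0,0,-15,0,0,0,0.4,0,-15,0,0,0,0,0.4,0,-25,0,0,0,0,0.4])

```text
clock: 28.02
position: [0.4751, -0.0306, 0.1683]
ee_rot: [0.06, 3.141, -0.0]
ft_force: [-0.2, 0.5, -2.0]
width: 0.0458
gripper_force: 26.0
```

Emit:
play_rows(rows=[1,-30,0,0,0,0,0.4,0,-30,0,0,0,0,0.4,0,-20,0,0,0,0,0.4,0,-10,0,0,0,0,0.4,0,0,0,0,0,0,0.4])

```text
clock: 28.65
position: [0.4705, -0.1203, 0.1682]
ee_rot: [-0.064, -3.141, -0.0]
ft_force: [0.1, -0.2, -1.7]
width: 0.0459
gripper_force: 26.0
```

Emit:
play_rows(rows=[0,0,12,0,0,0,0.4,0,0,12,0,0,0,0.4,0,0,3,0,0,0,0.4,0,0,0,0,0,0,0.4])

```text
clock: 29.15
position: [0.4706, -0.1195, 0.1411]
ee_rot: [-0.062, -3.14, -0.0]
ft_force: [-0.5, -0.2, -0.6]
width: 0.0459
gripper_force: 26.0
```

```bash
python3 go.py .4711 -.1204 .1342
```

```text
to [ 0.4711 -0.1204  0.1342] aligned-frame mm [-0.5 -0.9  6.9] curr-frame [-0.5 -0.9  6.9]
turn deg [ 0.02 -0.05 -0.04] pos [ 0.4706 -0.1195  0.1411] F [-0.5 -0.2 -0.6] w 0.0459 26.002812534570694 t 29.15
```

Emit:
play_rows(rows=[-0.5,-0.8,4,0,0,0,0.4,0,0,1.5,0,0,0,0.4,0,0,0.5,0,0,0,0.4,0,0,0.4,0,0,0,0.4,0,0,0,0,0,0,0.4])

```text
clock: 29.78
position: [0.4712, -0.1206, 0.1351]
ee_rot: [0.062, 3.141, -0.0]
ft_force: [-0.4, 0.8, -1.0]
width: 0.0459
gripper_force: 26.0
```

Emit:
play_rows(rows=[0,0,0.3,0,0,0,0.4,0,0,0,0,0,0,0.4])

```text
clock: 30.02
position: [0.4712, -0.1206, 0.1348]
ee_rot: [-0.062, -3.141, -0.0]
ft_force: [-0.5, -0.6, -1.2]
width: 0.0461
gripper_force: 26.0
```

Emit:
play_rows(rows=[0,0,0.3,0,0,0,0.4,0,0,0.3,0,0,0,0.4,0,0,0,0,0,0,0.4])

```text
clock: 30.4
position: [0.4712, -0.1206, 0.1343]
ee_rot: [0.062, 3.141, -0.0]
ft_force: [-0.4, 0.6, 2.9]
width: 0.046
gripper_force: 26.3
```

Contact is light, so I'll release and retreat upward and toward the robot.

Emit:
play_rows(rows=[0,0,0,0,0,0,0.6,0,0,0,0,0,0,0.7,0,0,0,0,0,0,1,0,0,0,0,0,0,1,0,0,-15,0,0,0,1])

```text
clock: 31.02
position: [0.4707, -0.1205, 0.1487]
ee_rot: [-0.062, -3.139, -0.001]
ft_force: [0.5, -0.0, -0.0]
width: 0.0851
gripper_force: 0.0
```

Emit:
play_rows(rows=[0,0,-30,0,0,0,1,0,0,-40,0,0,0,1,0,-15,-30,0,0,0,1,0,-30,0,0,0,0,1,0,-40,0,0,0,0,1])

```text
clock: 31.65
position: [0.4679, -0.2061, 0.2497]
ee_rot: [0.06, 3.14, -0.001]
ft_force: [0.0, -0.5, -0.4]
width: 0.0853
gripper_force: 0.0
```

Emit:
play_rows(rows=[0,-40,0,0,0,0,1,0,-30,0,0,0,0,1,0,-15,0,0,0,0,1,0,0,0,0,0,0,1,0,0,0,0,0,0,1])

```text
clock: 32.28
position: [0.4645, -0.2894, 0.2491]
ee_rot: [-0.061, -3.141, -0.001]
ft_force: [0.5, 0.9, 0.3]
width: 0.0854
gripper_force: 0.0
```

```bash
python3 look.py .4853 .2697 .172 .026 .4803 .1398 .197 .031 .4703 -.12 .147 .021; python3 - <<'E'
from h import *;from rig import capture
c=capture("scene");cv2.imwrite("pics/end.png",cv2.resize(c["frame"][100:270,150:420,::-1],None,fx=2.9,fy=2.9,interpolation=2))
c=capture("top");W=cloud(c);q=W.reshape(-1,3)
for n,z,x,y in(("bM",.160,.631,.265),("bL",.205,.623,.138),("bS",.120,.614,-.125)):
    m=(abs(q[:,2]-z)<.006)&(np.hypot(q[:,0]-x,q[:,1]-y)<.04);print(n,np.nanmean(q[m],0).round(3))
E
```

```text
(array([0.4857, 0.2689]), 217, np.float64(0.1714), np.float64(0.0013))
(array([0.4799, 0.1398]), 250, np.float64(0.1966), np.float64(0.0013))
(array([ 0.4702, -0.1189]), 169, np.float64(0.1467), np.float64(0.0012))
bM [0.631 0.265 0.16 ]
bL [0.623 0.138 0.205]
bS [ 0.614 -0.125  0.12 ]
```

View pics/end.png

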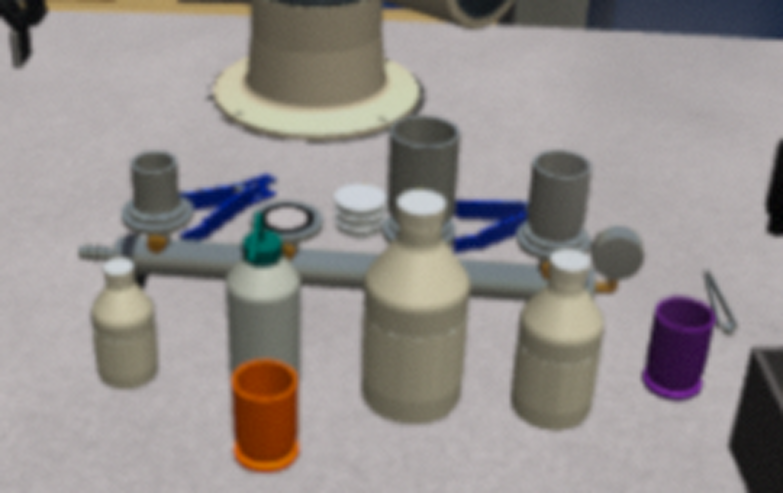

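The final picture shows all three funnels upright on the right heads: small (155,185), large (422,170) and medium (560,195). Each is centred within about 1 mm and the bottles have not moved. Handing in.

```bash
python3 -c "from rig import sign_off;print(sign_off())"
```

```text
the job is handed in; nothing more can be done
None
```

Job handed in at about 32 s: each funnel stands upright on the head in front of its matching bottle, centred within about 1 mm by the camera; the sample bottles did not move.

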